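# Park the bench magnifier and slide the board out

### The job

The board under the bench magnifier has been inspected. With your fingertips, gently push the magnifier's round head up, past its balance point, so that it tips back and stays raised by itself, without touching its counterweight; then push the board carriage along its rails, away from you, until it is fully home against its stop. Nothing needs gripping, and the other things on the bench stay where they are.

Things in the scene. Friction and masses are not known exactly. Their poses are not given: they have to be found in the camera images.
- stand: Grey fixed base. Origin on the bench below the hinge axis, under a post of 26 mm diameter. x points away from the head (lowered head and arm lie along -x, towards the robot's left); y is level, along hinge axis and rails; z up. A 12 mm thick base lies under post and rails. Rails run from y = -70 to +180 mm at x = -165 mm: +y, with a stop block, is away from the robot.
- hinge (a point): Middle of the hinge axis at the top of the post, 150 mm above the bench; the axis is the stand's y. Fixed.
- magnifier (a joint): Angle of arm and head, rad: 0 = lowered, arm level; grows as the head rises; 1.45 = upper stop, nearly upright. No spring, little friction, damped: let go below its balance point (at about 0.78) it sinks to 0, above it tips to 1.45 by itself in about 2 s and stays. Lifting at the front edge takes 1.3 to 2 N, plus under 1 N damping at 0.5 rad/s.
- front_edge (a point): Lower front edge of the round head, the point farthest from the hinge (227 mm out along the arm, 138 mm above the bench when lowered); moves with the head. Push up under it with a fingertip slanted in from beyond it (from the robot's left). The head is a flat disc, white ring with clear lens, 124 mm diameter, 24 mm thick, its centre on the arm's centre line 165 mm from the hinge.
- counterweight (a point): Dark steel cylinder, 48 mm diameter, 36 mm long (along the hinge axis), this point is its centre; on a cranked rod on the hinge's other side, 45 mm behind and 80 mm above the hinge when lowered. It swings down behind the post as the head goes up. Not to be touched.
- carriage (a joint): Travel of the board carriage along the stand's +y, m: 0 = under the head, 0.130 = fully home against the stop at the long end. It starts at 0 to 0.03 and stays where it is left; it takes 1.5 N plus 8 N per m/s.
- push_face (a point): Centre of the carriage's flat -y face, the one to push: 100 mm wide (along the stand's x), 18 to 52 mm above the bench, this point at 35 mm. The carriage is a grey block 100 x 100 x 34 mm with a green circuit board on it, tallest parts 64 mm above the bench; it moves along the stand's +y.
- spool: Solder spool, 60 mm diameter, 40 mm tall, on the bench before the near (-y) end of the rails. Origin under its centre. Leave alone.
- flux_jar: Small jar, 44 mm diameter, 55 mm tall, on the bench between rails and post on the +y side. Origin under its centre. Leave alone.
- pliers: Pliers 160 mm long, 18 mm high, lying flat on the bench. Origin 10 mm short of the pivot, on the bench. Leave alone.
- screwdriver: Screwdriver 170 mm long, lying on the bench. Leave alone.
- mug: White mug, 80 mm diameter, 90 mm tall, origin under its centre. Leave alone.
- multimeter: Multimeter 150 x 75 x 40 mm, lying flat, origin under its centre. Leave alone.
- tape_roll: Black tape roll, 56 mm diameter, 20 mm high, lying flat, origin under its centre. Leave alone.

How it is judged:
On the way, in this order (a step that is already met when the one before it is completed fails the run):
1. the magnifier is raised past its balance point and stays up by itself, not touched by the robot (value of joint magnifier above 1.35 rad and contact force between each of the arm, the fingers and magnifier below 0.1 N), for 0.2 s.
2. the carriage is pushed home to its stop (value of joint carriage above 0.124 m), for 0.2 s.
At the end, for the whole second after the job is handed in: The magnifier rests raised (over 1.35 of 1.45 rad) and still, and the carriage is home (within 6 mm of its stop) (value of joint magnifier above 1.35 rad and velocity of joint magnifier below 0.1 rad/s and value of joint carriage above 0.124 m); the robot touches nothing.
It fails at once if the counterweight is touched (contact force between any of the fingers, the arm and magnifier_c0 above 0.5 N).
It fails at once if the head is pushed hard or squeezed (over 30 N) (contact force between the fingers and magnifier above 30 N).
It fails at once if the head is flung (over 4 rad/s) (velocity of joint magnifier above 4 rad/s).
It fails at once if a bystander is moved by more than 15 mm (distance of any of spool, flux_jar, pliers, screwdriver, mug, multimeter, tape_roll from where it was at the start of the episode above 0.015 m).
It also fails if it takes over 56 s, if anything falls off the work surface, if the arm or the gripper's body presses on something with over 40 N, if the wrist force passes 120 N, or if a joint passes its speed limit or range.

### The arm

A 7-joint arm with a two-finger parallel gripper is mounted at the origin on the work surface. World frame = base frame: x ahead of the robot, y to its left, z up, the work surface at z = 0. Lengths are in m, angles in rad, forces in N, time in s.
With the tool pointing down it reaches from about 0.425 to 0.925 m from the base axis. Payload 6.8 kg.
Tool frame: the origin (TCP) lies between the finger pads; the fingertips stand 17 mm ahead of it and the grasp point (between the pads) lies 2 mm behind it; z points along the fingers, x is the direction in which the jaws open and shut, and the axes are right-handed (so a half turn about z gives the same grasp; the last joint's range is limited). The gripper opens to 88 mm and grips with 3 to 60 N. Pads are 20 mm wide; open, the fingers measure 115 mm over their backs; the gripper's body (75 mm by 178 mm) begins 61 mm behind the grasp point.
Start: joints at [1.093, 0.477, 0.022, 1.555, -0.011, 1.109, -0.083], TCP at [0.244, -0.629, 0.24] pointing down, gripper open.
Joint ranges: [-2.96, 2.96], [-0.34, 2.1], [-1.41, 1.46], [0.24, 2.44], [-1.37, 4.51], [0.17, 1.92], [-2.96, 2.96]. Speed limits (rad/s): [2.39, 2.39, 3.14, 3.14, 3.14, 3.14, 3.14].

### API

Orientations are given as a unit quaternion [x, y, z, w].
In Python, from rig import state, capture, finish_job gives the robot as it stands. The module is installed in compiled form; this text tells all that it offers.
- The arm moves only by the tool jog_arm, never from a script. Its argument "targets" is text: rows parted by semicolons, each of 7 numbers parted by spaces: the shift along the world's x, y, z in m, then the turn, a rotation vector about the world's x, y, z in rad, then the opening, from 0 (shut) to 1 (fully open). A call has 1 to 10 rows; each row is the pose to reach, as a shift and turn from the pose commanded when the call began; what a row does not reach only later rows make up. A row lasts 1/8 s, in which the tool goes at most 62.5 mm and 10.7 degrees, less where a joint would pass 70% of its speed; a pose out of reach is approached as far as the arm can. A call with a gripper value outside its range is refused whole. The fingers move at their own pace and stop on an object; "grip_force" is the grip in N (left out, the last holds). Time passes only in rows, so rows that repeat a pose let the fingers close. It gives the time, the measured TCP pose, the force and the opening at its end, in the units of the state.
- state(): the state, without advancing time (a new reading comes with each control period).
- capture(name): name is "scene" or "top"; returns a dict with "image" (420x560x3 uint8, red, green, blue), "intrinsics" (3x3 intrinsics, pixels), "k1" (the pictures are not rectified: a ray, as slopes to the right and down, at radius r is drawn at 1 + k1 r^2 times it, then the intrinsics apply), "rvec" (rotation vector, rad) and "tvec" (3), from world to camera coordinates, as OpenCV has them. Camera axes: x right, y down, z forward; pixel columns grow to the right and rows downward; lengths in m; the calibration is good to about 2 mm. A picture is of the moment at which its call begins. There is no depth.
- finish_job(): hands the job in, once; it reports no verdict.
The state is a dict: "t": time; "joint_positions": joint angles; "qd": joint speeds; "tau": joint torques, N m; "position": TCP position; "tool_rot": TCP orientation; "contact_force": force on the tool from outside, world axes, zero at the start; "moment": the same for the moment, N m; "finger_gap": finger opening in m.
Only numpy, scipy, OpenCV 4.12 (cv2) and the standard library are available. Lean on these libraries where they do the work, as an engineer would, in place of code of your own. Each camera call takes 0.05 s, during which the arm holds its last target. There are 200 camera calls.

## Working session

There is one attempt and no reset: what is moved stays moved. The work goes in short steps, Python scripts to look and compute and a tool call to move; the robot and the scene stay as the last step left them, time stands still between calls to the robot, and variables do not carry over. Pictures are saved under pics/ and viewed, about 8 in all and at most 12, crops included, and the job is handed in when it is done.

Besides the shell and the picture viewer there is one more tool, called after ">>>" as name(argument=value, ...), one argument or row to a line, values as JSON. jog_arm: Moves the arm, as the interface text tells. Its arguments: {"type":"object","properties":{"targets":{"type":"string"},"grip_force":{"type":"number"}},"required":["targets"]}

```bash
mkdir -p pics
cat > h.py <<'E'
import numpy as np, cv2
from rig import state, capture
def snap(n,f):
    c=capture(n); cv2.imwrite(f'pics/{f}.png',c['image'][:,:,::-1]); np.save(f'pics/{f}.npy',c,allow_pickle=True); return c
def load(f): return np.load(f'pics/{f}.npy',allow_pickle=True).item()
def D(c): return np.array([c['k1'],0,0,0,0],float)
def ray(c,uv):
    p=cv2.undistortPoints(np.array([[uv]],float),np.array(c['intrinsics']),D(c))[0,0]
    R=cv2.Rodrigues(np.array(c['rvec'],float))[0]
    return -R.T@np.array(c['tvec']).ravel(), R.T@np.array([p[0],p[1],1])
def at(c,uv,z):
    o,d=ray(c,uv); return (o+d*(z-o[2])/d[2]).round(4)
def proj(c,P):
    return cv2.projectPoints(np.array(P,float).reshape(-1,3),np.array(c['rvec'],float),np.array(c['tvec'],float),np.array(c['intrinsics']),D(c))[0][:,0].round(1)
E
python3 -c "
from h import *
for n in('scene','top'):
    c=snap(n,n+'0'); print(ray(c,(280,210)),c['k1'])
print(state())"
```

```text
(array([0.86175446, 0.54205722, 1.20265114]), array([-0.25276142, -0.43377141, -0.86485287])) -0.10583823769425701
(array([ 0.35603127, -0.00785533,  1.40892144]), array([ 0.14589043,  0.03475986, -0.98878771])) -0.01670849735074757
{'t': 0.1, 'joint_positions': array([ 1.09291739,  0.47772748,  0.02236868,  1.55631111, -0.01151099,
        1.10931397, -0.08308397]), 'qd': array([ 3.34479807e-05, -2.97123569e-04, -8.47271955e-04, -4.72102434e-03,
        5.69350894e-04, -5.45863533e-04, -1.85497655e-04]), 'tau': array([ 3.80897734e-03, -5.84092104e+01,  1.53940972e+00, -2.73313379e+01,
       -5.42422570e-02,  1.31253689e-02,  9.35920866e-05]), 'position': array([ 0.2437491 , -0.62891269,  0.23879021]), 'tool_rot': array([ 8.25050393e-01, -5.65058567e-01, -7.05231827e-04, -4.09916285e-04]), 'contact_force': array([ 0.35380903, -0.7511361 , -0.84427471]), 'moment': array([0.00172713, 0.02902961, 0.01790823]), 'finger_gap': 0.08766894827924793}
```

View pics/scene0.png

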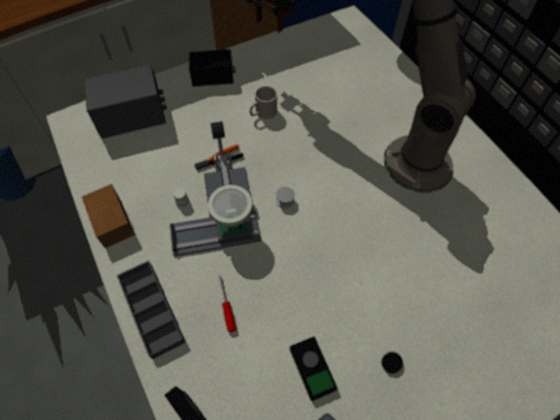

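View pics/top0.png

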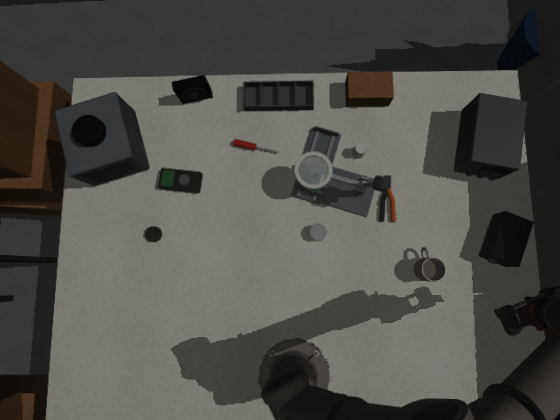

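The scene picture shows the head at about (230,205) and the counterweight at (218,130). In the top picture the head is at (314,170), the counterweight at (383,183), the stop end of the rails at about (322,130), the spool at (316,232), the jar at (359,151) and the screwdriver at (233–278,148). I'll enlarge both.

```bash
python3 -c "
from h import *
c=load('top0');s=load('scene0')
a=cv2.resize(c['image'][115:250,270:405,::-1],(595,595),interpolation=cv2.INTER_CUBIC)
cv2.imwrite('pics/tc.png',cv2.convertScaleAbs(a,alpha=1.8))
b=cv2.resize(s['image'][110:270,150:310,::-1],(595,595),interpolation=cv2.INTER_CUBIC)
cv2.imwrite('pics/sc.png',cv2.convertScaleAbs(b,alpha=1.5))
print(at(c,(314,170),.162),at(s,(230,203),.162),'cw',at(c,(383,183),.23),at(s,(218,130),.23),'spool',at(c,(317,232),.04),'jar',at(c,(360,151),.055),'sd',at(c,(233,144),.01),at(c,(278,152),.01),'base',at(c,(293,370),.0))"
```

```text
[ 0.6691 -0.0739  0.162 ] [ 0.6688 -0.0661  0.162 ] cw [ 0.6094 -0.2771  0.23  ] [ 0.6052 -0.2657  0.23  ] spool [ 0.4803 -0.0869  0.04  ] jar [ 0.7626 -0.242   0.055 ] sd [0.809  0.2132 0.01  ] [0.7763 0.0479 0.01  ] base [ 0.0179 -0.0002  0.    ]
```

View pics/tc.png

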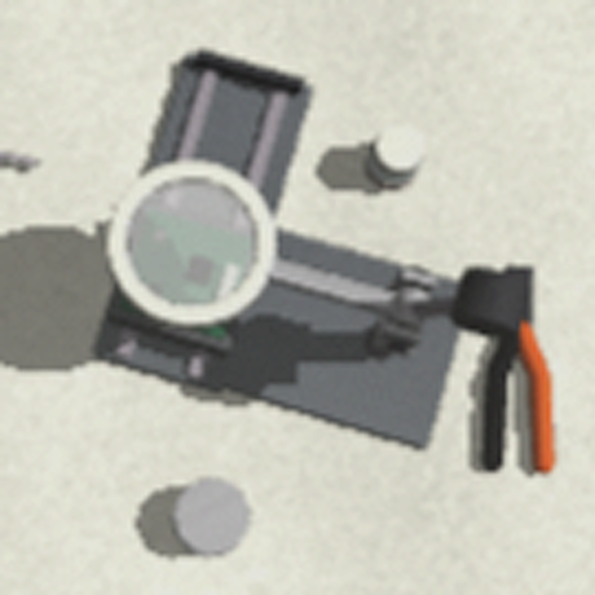

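View pics/sc.png

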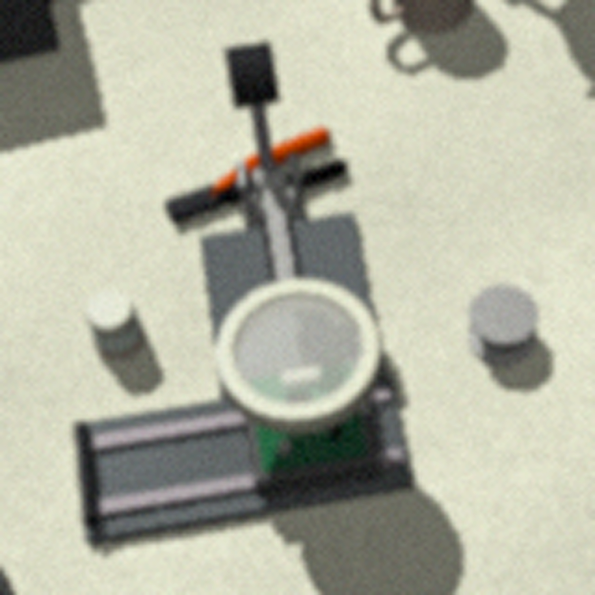

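```bash
cat > fit.py <<'E'
from h import *
from scipy.optimize import least_squares
c=load('top0');s=load('scene0')
T=lambda u,v:(270+u/4.407,115+v/4.407); S=lambda u,v:(150+u/3.72,110+v/3.72)
p,q=at(c,T(98,357),.012),at(c,T(425,448),.012); print('x edge',p,q,np.arctan2(*(q-p)[[1,0]]))
p,q=at(s,S(85,425),.03),at(s,S(97,545),.03); print('stop edge scene',p,q,np.arctan2(*(q-p)[[1,0]]))
obs=[(c,T(193,243),(-.165,0,.162)),(s,S(298,352),(-.165,0,.162)),(c,T(496,298),(.045,0,.23)),(s,S(252,76),(.045,0,.23)),]
def W(x,P): a=x[2];return [x[0]+np.cos(a)*P[0]-np.sin(a)*P[1],x[1]+np.sin(a)*P[0]+np.cos(a)*P[1],P[2]]
f=lambda x:np.concatenate([proj(k,W(x,P))[0]-u for k,u,P in obs])
r=least_squares(f,[.63,-.23,-1.8],diff_step=1e-3);x=r.x;print(x,f(x))
np.save('stand.npy',x)
for n,P in dict(front=(-.227,0,.138),head=(-.165,0,.15),cw=(.045,0,.23),push0=(-.165,-.05,.035),home=(-.165,.08,.035)).items(): print(n,np.round(W(x,P),3))
ims=[]
for k,n,box in((c,'t',(270,115,135)),(s,'s',(150,110,160))):
    im=k['image'][:,:,::-1].copy();u,v,w=box;z=400/w
    im=cv2.convertScaleAbs(cv2.resize(im[v:v+w,u:u+w],(400,400),interpolation=2),alpha=1.7)
    def line(P,col):
        cv2.polylines(im,[((proj(k,[W(x,p) for p in P])-[u,v])*z).astype(np.int32)],False,col,1)
    t=np.linspace(0,6.3,40)
    for h in(.138,.162): line([(-.165+.062*np.cos(a),.062*np.sin(a),h) for a in t],(0,0,255))
    line([(-.165,-.07,.018),(-.165,.18,.018)],(255,0,0))
    for y in(0,.03): line([(-.215,-.05+y,.052),(-.115,-.05+y,.052),(-.115,.05+y,.052),(-.215,.05+y,.052),(-.215,-.05+y,.052)],(0,255,255) if y else (255,0,255))
    line([(.021,y,.23) for y in(-.018,.018)]+[(.069,y,.23) for y in(.018,-.018)],(0,255,0))
    line([(0,0,0),(0,0,.15)],(0,165,255))
    ims.append(im)
cv2.imwrite('pics/fit.png',np.hstack(ims))
E
python3 fit.py
```

```text
x edge [ 0.6123 -0.0027  0.012 ] [ 0.5357 -0.2634  0.012 ] -1.856577773295614
stop edge scene [ 0.8311 -0.1588  0.03  ] [ 0.8634 -0.0541  0.03  ] 1.271559288921232
[ 0.62125527 -0.22835053 -1.86864942] [-0.79396415 -0.33955071 -1.10752688 -2.72365591 -1.44821874  0.88030406
 -1.44193548 -1.33010753]
front [ 0.688 -0.011  0.138]
head [ 0.67  -0.071  0.15 ]
cw [ 0.608 -0.271  0.23 ]
push0 [ 0.622 -0.056  0.035]
home [ 0.746 -0.094  0.035]
```

View pics/fit.png

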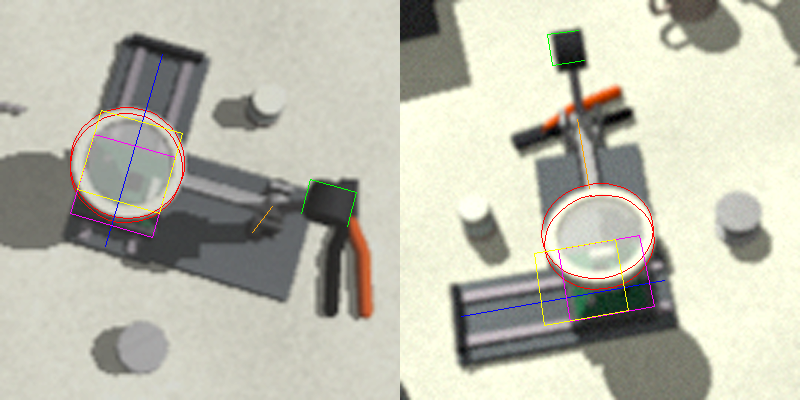

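The overlay fits: head, counterweight and rails agree within a few mm. The yaw estimates are −1.857, −1.870 and −1.869, and the carriage is at about 0. Next I move round to the robot's left side, raised, with the jaw line turned along the rails and the fingers closing.

>>> jog_arm(
  targets="0 0 0.06 0 0 0 0; 0.025 0.05 0.1 0 0 0.1 0; 0.05 0.1 0.12 0 0 0.2 0; 0.075 0.15 0.12 0 0 0.3 0; 0.1 0.2 0.12 0 0 0.4 0; 0.125 0.25 0.12 0 0 0.5 0; 0.15 0.3 0.12 0 0 0.6 0; 0.175 0.35 0.12 0 0 0.7 0; 0.19 0.4 0.12 0 0 0.8 0; 0.206 0.45 0.12 0 0 0.9 0",
)

```text
t: 1.35
position: [0.45, -0.1776, 0.3594]
tool_rot: [0.989, -0.148, -0.0, 0.0]
contact_force: [0.5, 0.3, -0.0]
finger_gap: 0.0005
```

>>> jog_arm(
  targets="0.01 0.05 0 0 0 0 0; 0.02 0.1 0 0 0 0 0; 0.03 0.15 0 0 0 0 0; 0.04 0.2 0 0 0 0 0; 0.06 0.25 0 0 0 0 0; 0.08 0.3 0 0 0 0 0; 0.11 0.33 0 0 0 0 0; 0.15 0.36 0 0 0 0 0; 0.2 0.36 0 0 0 0 0; 0.22 0.36 0 0 0 0 0",
)

```text
t: 2.6
position: [0.6719, 0.1802, 0.3578]
tool_rot: [0.989, -0.15, -0.001, 0.0]
contact_force: [-0.4, -0.7, 0.2]
finger_gap: 0.0002
```

```bash
python3 -c "
from h import *
from scipy.spatial.transform import Rotation as R
s=state();print(s['t'],s['position'],s['joint_positions'].round(2),s['finger_gap']);print(R.from_quat(s['tool_rot']).as_matrix().round(3))"
```

```text
2.6 [0.67189046 0.18023519 0.35777626] [ 0.04  0.51 -0.61  1.31  0.29  1.41 -0.86] 0.00022897939781638338
[[ 0.955 -0.297 -0.002]
 [-0.297 -0.955 -0.   ]
 [-0.002  0.001 -1.   ]]
```

>>> jog_arm(
  targets="0 0 0 -0.15 0.046 0 0; 0.01 0 0 -0.3 0.092 0 0; 0.02 0 0 -0.45 0.138 0 0; 0.03 0 0 -0.6 0.185 0 0; 0.04 -0.01 0 -0.75 0.231 0 0; 0.04 -0.02 -0.02 -0.9 0.277 0 0; 0.04 -0.04 -0.04 -1.0 0.308 0 0; 0.04 -0.06 -0.06 -1.0 0.308 0 0; 0.04 -0.06 -0.06 -1.0 0.308 0 0",
)

```text
t: 3.72
position: [0.7089, 0.1201, 0.2965]
tool_rot: [0.855, -0.129, -0.076, 0.496]
contact_force: [0.3, 0.0, -0.1]
finger_gap: 0.0007
```

```bash
python3 -c "
from h import *
from scipy.spatial.transform import Rotation as R
s=state();print(s['t'],s['position'],s['joint_positions'].round(2),s['contact_force']);print(R.from_quat(s['tool_rot']).as_matrix().round(3))"
```

```text
3.725 [0.70886109 0.12008086 0.29646489] [-0.77  0.99  0.58  1.02  0.37  1.86 -0.57] [ 0.30903495  0.02410479 -0.05550458]
[[ 0.955 -0.145 -0.259]
 [-0.297 -0.475 -0.829]
 [-0.002  0.868 -0.496]]
```

>>> jog_arm(
  targets="0 0 -0.04 0 0 0 0; 0 0 -0.08 0 0 0 0; 0 0 -0.12 0 0 0 0; 0.001 -0.01 -0.16 0 0 0 0; 0.002 -0.03 -0.176 0 0 0 0; 0.003 -0.052 -0.176 0 0 0 0; 0.003 -0.052 -0.176 0 0 0 0",
)

```text
t: 4.6
position: [0.7138, 0.0659, 0.1265]
tool_rot: [0.856, -0.132, -0.073, 0.494]
contact_force: [0.5, 0.0, 0.4]
finger_gap: 0.0006
```

```bash
python3 -c "
from h import *
from scipy.spatial.transform import Rotation as R
s=state();print(s['t'],s['position'],s['joint_positions'].round(2),s['contact_force']);print(R.from_quat(s['tool_rot']).as_matrix().round(3)[:,2])
a=snap('scene','s1')['image'][110:310,130:330,::-1];b=snap('top','t1')['image'][100:250,230:380,::-1]
cv2.imwrite('pics/v1.png',cv2.convertScaleAbs(np.hstack([cv2.resize(i,(400,400),interpolation=2) for i in(a,b)]),alpha=1.7))"
```

```text
4.6 [0.7138021  0.06589458 0.12645948] [-0.72  1.12  0.53  1.15  0.33  1.62 -0.7 ] [0.5035067  0.02498671 0.39035335]
[-0.256 -0.826 -0.501]
```

View pics/v1.png

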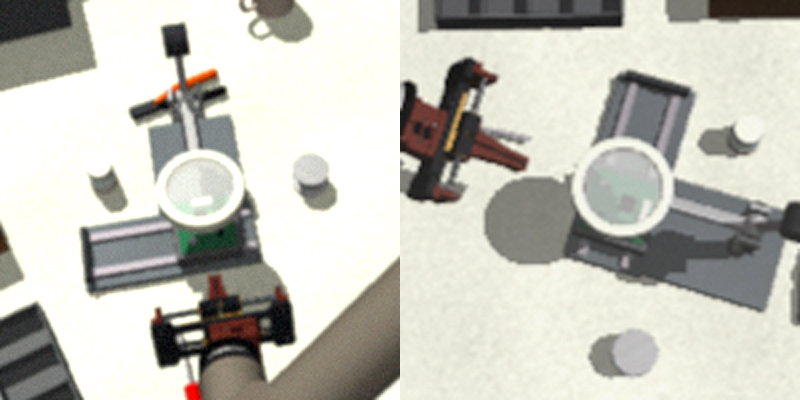

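The closed fingertip at about (525,162) in the top view points along the arm line at the head, level and lined up. Sliding in under the front edge.

>>> jog_arm(
  targets="-0.004 -0.014 -0.003 0 0 0 0; -0.008 -0.028 -0.006 0 0 0 0; -0.013 -0.042 -0.006 0 0 0 0; -0.017 -0.056 -0.006 0 0 0 0; -0.022 -0.07 -0.006 0 0 0 0; -0.022 -0.07 -0.006 0 0 0 0",
)

```text
t: 5.45
position: [0.6904, -0.0032, 0.1182]
tool_rot: [0.856, -0.131, -0.074, 0.494]
contact_force: [-0.8, -0.6, 1.7]
finger_gap: 0.0006
```

>>> jog_arm(
  targets="0 0 0.01 0 0 0 0; 0 0 0.02 0 0 0 0; 0 -0.001 0.032 0 0 0 0; 0 -0.001 0.044 0 0 0 0; -0.001 -0.002 0.056 0 0 0 0; -0.001 -0.004 0.069 0 0 0 0; -0.002 -0.007 0.082 0 0 0 0; -0.003 -0.01 0.095 0 0 0 0; -0.004 -0.013 0.108 0 0 0 0; -0.006 -0.018 0.12 0 0 0 0",
)

```text
t: 6.7
position: [0.685, -0.0202, 0.2387]
tool_rot: [0.856, -0.13, -0.074, 0.494]
contact_force: [0.7, 0.7, -0.9]
finger_gap: 0.0006
```

>>> jog_arm(
  targets="-0.001 -0.005 0.012 0 0 0 0; -0.003 -0.01 0.022 0 0 0 0; -0.005 -0.015 0.031 0 0 0 0; -0.007 -0.021 0.04 0 0 0 0; -0.009 -0.028 0.048 0 0 0 0; -0.011 -0.034 0.056 0 0 0 0; -0.013 -0.042 0.064 0 0 0 0; -0.015 -0.049 0.071 0 0 0 0; -0.018 -0.057 0.078 0 0 0 0; -0.02 -0.065 0.085 0 0 0 0",
)

```text
t: 7.95
position: [0.6647, -0.085, 0.3232]
tool_rot: [0.856, -0.13, -0.074, 0.494]
contact_force: [-0.0, -0.1, 1.2]
finger_gap: 0.0008
```

```bash
cat > look.py <<'E'
from h import *
import sys
f=sys.argv[1]
s=state();print(s['t'],s['position'],s['joint_positions'].round(2),s['contact_force'])
a=snap('scene','s'+f)['image'][110:310,130:330,::-1];b=snap('top','t'+f)['image'][100:250,250:400,::-1]
cv2.imwrite(f'pics/v{f}.png',cv2.convertScaleAbs(np.hstack([cv2.resize(i,(400,400),interpolation=2) for i in(a,b)]),alpha=1.7))
E
python3 look.py 2
```

```text
7.95 [ 0.66470749 -0.08503025  0.32316629] [-0.69  0.78  0.65  1.4   0.5   1.57 -0.52] [-0.02551264 -0.12682918  1.17970688]
```

View pics/v2.png

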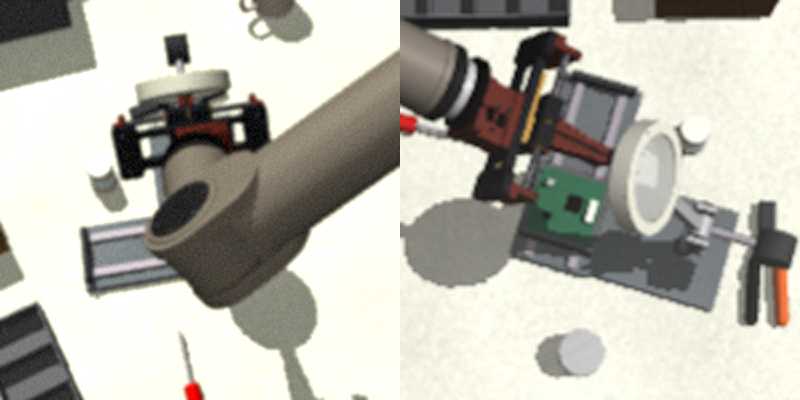

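The head is at roughly 1 rad, past balance, with the fingertip on its underside at about (612,155) and the counterweight clear. I back off outward and let it tip.

>>> jog_arm(
  targets="0 0 0 0 0 0 0; 0.006 0.019 0 0 0 0 0; 0.012 0.038 0 0 0 0 0; 0.02 0.06 0 0 0 0 0; 0.03 0.09 0 0 0 0 0; 0.04 0.12 0.01 0 0 0 0; 0.05 0.15 0.03 0 0 0 0; 0.05 0.16 0.04 0 0 0 0; 0.05 0.16 0.04 0 0 0 0; 0.05 0.16 0.04 0 0 0 0",
)

```text
t: 9.3
position: [0.7145, 0.0745, 0.3622]
tool_rot: [0.856, -0.13, -0.075, 0.494]
contact_force: [0.1, 0.2, 0.5]
finger_gap: 0.0007
```

```bash
python3 look.py 3
```

```text
9.3 [0.71448854 0.07448392 0.362195  ] [-0.75  0.92  0.63  1.02  0.41  1.87 -0.47] [0.08968139 0.15530647 0.51023557]
```

View pics/v3.png

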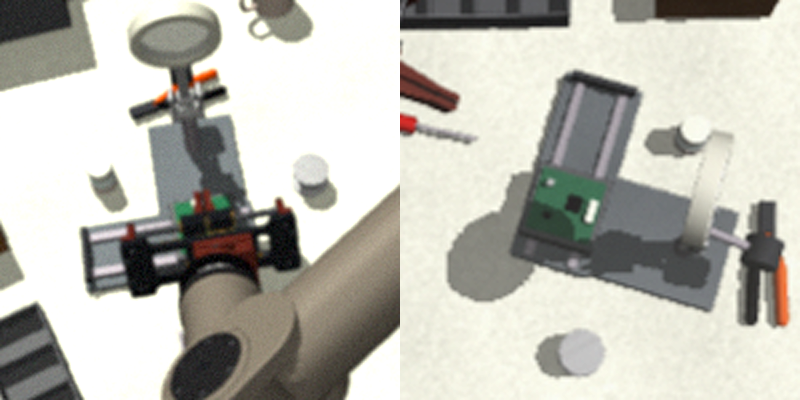

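The head is nearly upright at about (710,190), the board is uncovered and nothing else has moved. I now stand the tool nearly upright, keeping a slight leftward lean to stay clear of the head, and go to the robot side of the push face.

>>> jog_arm(
  targets="-0.02 0.01 0 0.12 -0.037 0 0; -0.05 0.01 0 0.24 -0.074 0 0; -0.08 0.01 -0.01 0.36 -0.11 0 0; -0.11 0 -0.03 0.48 -0.147 0 0; -0.14 -0.03 -0.05 0.6 -0.184 0 0; -0.157 -0.06 -0.08 0.717 -0.221 0 0; -0.157 -0.09 -0.11 0.717 -0.221 0 0; -0.157 -0.105 -0.15 0.717 -0.221 0 0; -0.157 -0.105 -0.18 0.717 -0.221 0 0; -0.157 -0.105 -0.18 0.717 -0.221 0 0",
)

```text
t: 10.65
position: [0.5559, -0.0303, 0.181]
tool_rot: [0.978, -0.149, -0.024, 0.147]
contact_force: [-0.5, 0.0, -0.6]
finger_gap: 0.0003
```

```bash
python3 look.py 4;python3 -c "
from h import *
from scipy.spatial.transform import Rotation as R
print(R.from_quat(state()['tool_rot']).as_matrix().round(3))"
```

```text
10.65 [ 0.55586409 -0.03027919  0.18100132] [-0.6   0.45  0.52  1.87  0.06  1.   -0.45] [-0.48562832  0.00626748 -0.57498677]
[[ 0.955 -0.284 -0.086]
 [-0.297 -0.913 -0.279]
 [ 0.001  0.292 -0.956]]
```

View pics/v4.png

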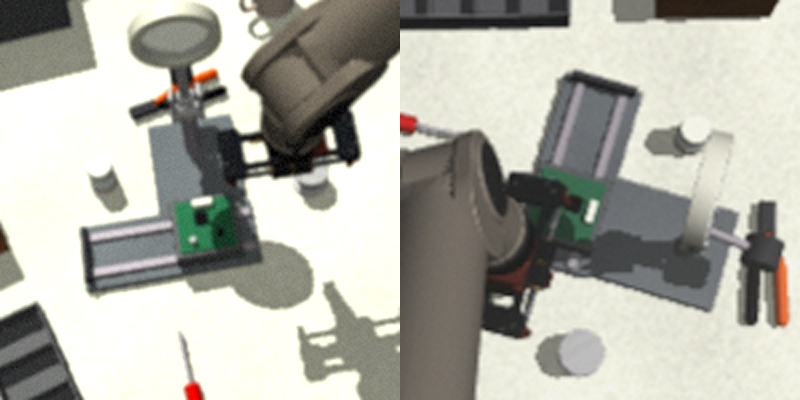

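The magnifier is unchanged since the last picture, so it is resting at its stop. The carriage face is free and the arm is clear of the head. I lower and push.

>>> jog_arm(
  targets="0 0 -0.04 0 0 0 0; 0 0 -0.08 0 0 0 0; 0 0 -0.11 0 0 0 0; 0 0 -0.134 0 0 0 0; 0.01 -0.003 -0.134 0 0 0 0; 0.02 -0.006 -0.134 0 0 0 0; 0.03 -0.009 -0.134 0 0 0 0; 0.04 -0.012 -0.134 0 0 0 0; 0.05 -0.015 -0.134 0 0 0 0; 0.06 -0.018 -0.134 0 0 0 0",
)

```text
t: 12.0
position: [0.6184, -0.0476, 0.0487]
tool_rot: [0.978, -0.148, -0.022, 0.146]
contact_force: [-2.2, 0.7, 0.6]
finger_gap: 0.0007
```

>>> jog_arm(
  targets="0.012 -0.004 0 0 0 0 0; 0.024 -0.007 0 0 0 0 0; 0.036 -0.011 0 0 0 0 0; 0.048 -0.015 0 0 0 0 0; 0.06 -0.018 0 0 0 0 0; 0.07 -0.022 0 0 0 0 0; 0.08 -0.025 0 0 0 0 0; 0.09 -0.028 0 0 0 0 0; 0.1 -0.031 0 0 0 0 0; 0.1 -0.031 0 0 0 0 0",
)

```text
t: 13.25
position: [0.7195, -0.0787, 0.0489]
tool_rot: [0.978, -0.148, -0.021, 0.146]
contact_force: [0.1, 0.5, 0.6]
finger_gap: 0.0001
```

>>> jog_arm(
  targets="0.004 -0.001 0 0 0 0 0; 0.008 -0.002 0 0 0 0 0; 0.012 -0.004 0 0 0 0 0; 0.015 -0.005 0 0 0 0 0; 0.015 -0.005 0 0 0 0 0",
)

```text
t: 13.88
position: [0.7335, -0.0835, 0.0487]
tool_rot: [0.978, -0.148, -0.021, 0.146]
contact_force: [0.4, 0.3, -0.3]
finger_gap: 0.0006
```

>>> jog_arm(
  targets="0.002 -0.001 0 0 0 0 0; 0.004 -0.001 0 0 0 0 0; 0.004 -0.001 0 0 0 0 0",
)

```text
t: 14.25
position: [0.737, -0.0847, 0.0486]
tool_rot: [0.978, -0.148, -0.022, 0.146]
contact_force: [-1.7, -0.1, -0.1]
finger_gap: 0.0003
```

>>> jog_arm(
  targets="0.002 -0.001 0 0 0 0 0; 0.004 -0.001 0 0 0 0 0; 0.006 -0.002 0 0 0 0 0; 0.006 -0.002 0 0 0 0 0",
)

```text
t: 14.75
position: [0.7391, -0.0853, 0.0486]
tool_rot: [0.978, -0.149, -0.026, 0.146]
contact_force: [-14.0, 5.7, 11.9]
finger_gap: 0.0005
```

The force rose to about 15 N at the expected place, so the carriage is at its stop. I back off along the rails, raise and check.

>>> jog_arm(
  targets="0 0 0 0 0 0 0; 0 0 0 0 0 0 0; -0.02 0.006 0 0 0 0 0; -0.05 0.015 0 0 0 0 0; -0.09 0.028 0 0 0 0 0; -0.13 0.04 0.02 0 0 0 0; -0.16 0.05 0.06 0 0 0 0; -0.19 0.06 0.12 0 0 0 0; -0.21 0.07 0.16 0 0 0 0; -0.21 0.07 0.16 0 0 0 0",
)

```text
t: 16.0
position: [0.5345, -0.0155, 0.2119]
tool_rot: [0.978, -0.148, -0.019, 0.144]
contact_force: [-0.2, -0.1, -0.7]
finger_gap: 0.0005
```

```bash
python3 look.py 5
```

```text
16.0 [ 0.53445395 -0.01545502  0.21192661] [-0.66  0.37  0.54  1.9   0.09  1.05 -0.49] [-0.15481465 -0.11394788 -0.6936694 ]
```

View pics/v5.png

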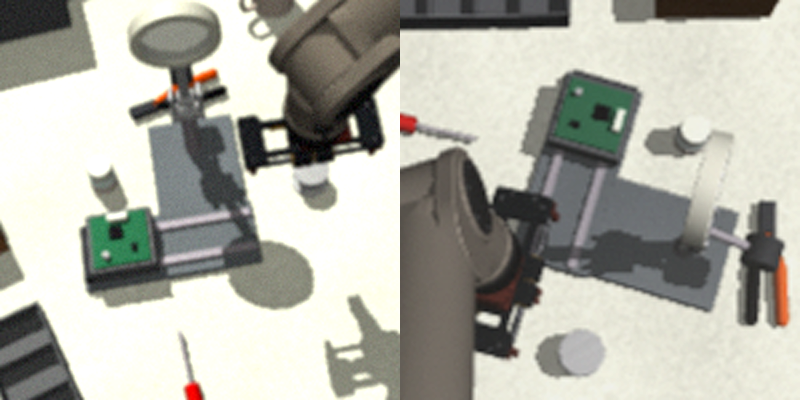

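The carriage sits against the stop at about (597,115), the head is raised and still, the bystanders are in place and the robot is clear. Handing in.

```bash
python3 -c "
from rig import finish_job
print(finish_job())"
```

```text
the job is handed in; nothing more can be done
None
```

The magnifier head is raised and staying up by itself, and the board carriage is home against its stop. I handed the job in at about 16 s of the 56 s allowed; it returned no verdict.

- **Magnifier:** I pushed the head up at its front edge to about 1 rad with closed fingertips, then backed off so it tipped over to its upper stop. The pictures taken after that show it upright and unchanged. I judged this from the images, since the joint angle is not reported. The counterweight stayed clear of the robot.
- **Carriage:** I pushed it along the rails until the force rose to about 15 N in the rail direction (about 19 N in all), at the place expected for the stop. The last picture shows it against the stop block.
- **Final state:** The robot touches nothing, with residual force readings under 1 N. The spool, jar, pliers and screwdriver look unmoved in the last pictures. The mug, multimeter and tape roll lie mostly or wholly outside those crops; the arm stayed well away from them.

No check failed. The only disagreement was a few mm between the two camera views when locating the stand.

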